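# Ready the pour-over brewer for its water

## Task

Get the pour-over brewer ready for water: pick up the loose brew basket by its handle and, keeping it upright, slide it fully home in the rails under the brewer's head, handle towards the front. Then lift the tank lid by its finger tab and hold it half open, 45 degrees up from shut, so that I can pour; the lid falls shut if let go, so finish while still holding it there. Leave the mug on the drip tray and everything else on the counter where it stands.

Things in the scene. Friction and masses are not known exactly. Their poses are not given: they have to be found in the camera images.
- brewer: Steel and black pour-over coffee brewer fixed on the counter, 176 mm wide, 205 deep (x -110 to 95), 250 tall. Origin: on the counter, 110 mm behind the front face; x runs from front to back, y to the left of one facing its front, z up. Brew head over the drip tray: underside z 187, open deck on top z 205 from x -110 to -65; behind the deck the tank, walls to z 235, under the lid.
- rail_mouth (a point): Middle of the rails' open front end, on the brewer's front face (brewer x -110), at the ledges' height, z 172. Rails run along the brewer's x to a stop at x 0; left and right: a ledge (top z 172, y 44.5 to 55.5) below a guide (underside z 181), so a slot 9 mm high; side walls at y +-54. The first 14 mm of ledges, guides and walls flare open by 4 mm. Axes as the brewer's.
- basket_home (a point): Where the basket's origin (centre of its underside) lies when it is fully home, rim ring resting on the ledges and touching the stop: brewer (-51, 0, 124) mm. Axes as the brewer's; the basket's axes are then the same.
- basket: Loose black brew basket, about 140 g: open round cup 53 mm tall, 68 wide at the foot, 80 at the top, with a flat rim ring 104 across and 5 thick (z 48 to 53) that rides on the rails' ledges. Starts upright on the counter, left or right of the brewer. Origin: centre of its underside, z up. Straight bar handle along its -x: 18 mm wide, z 38 to 52, x -50 to -150.
- basket_handle (a point): Grip point of the basket's handle, in the middle of its section, 112 mm from the basket's axis and 45 mm above its underside. With the basket home it lies 53 mm in front of the brewer's head.
- lid (a joint): Opening angle of the tank lid, rad: 0 shut, 1.4 end stop; 45 degrees is 0.785. The hinge runs along the brewer's y at the lid's back edge: the front edge rises and swings towards the back. The lid weighs about 240 g and its hinge is free: it falls shut from any angle when let go. Steel panel 120 mm deep, 172 wide, 7 thick.
- lid_tab (a point): Grip point in the lid's black finger tab, which sticks out forward from the middle of the lid's front edge over the open deck: 30 mm wide (brewer y), 10 thick, 42 long (27 from this point back to the steel panel, 15 forward to its tip). Shut: 240 mm above the counter, 30 mm of free air under the tab; at 45 degrees about 343 mm above the counter.
- lid_hinge (a point): Point on the lid's hinge axis, middle of the lid: brewer x +55, 236 mm above the counter. The tab's grip point lies 147 mm in front of it and 4 mm above it when shut.
- mug: White mug, 76 mm wide, 85 mm tall, standing on the brewer's drip tray under the head (rim 107 mm above the counter, 17 mm below the basket's foot when that is home). Bystander. Origin: centre of its underside.
- canister: Steel coffee canister with a wooden lid, 94 mm wide, 146 mm tall, standing left or right of the brewer, on the side opposite the basket. Bystander. Origin: centre of its underside.
- jug: Clear water jug with a black handle, 104 mm wide, 185 mm tall, left of the brewer. Bystander. Origin: centre of its underside.
- bottle: Small glass bottle with a white cap, 36 mm wide, 85 mm tall, right of the brewer. Bystander. Origin: centre of its underside.
- phone: Black phone lying flat, 74 x 150 x 9 mm, near the robot. Bystander. Origin: centre of its underside.
- spoon: Steel spoon lying flat, 160 mm long, on the counter in front of the brewer. Bystander. Origin: middle of its underside.
Not all that is in view belongs to the job. Leave any green or white look-alike of the basket alone.

How it is judged:
By the outcome, as a careful person would: the job done as asked, in the order asked, and still so for the second after the job is handed in, while the arm keeps its last pose, push and grip.
It also fails if it takes over 59 s, if anything falls off the work surface, if the arm or the gripper's body presses on something with over 40 N, if the wrist force passes 120 N, or if a joint passes its speed limit or range.

## Robot

A 7-joint arm with a two-finger parallel gripper is mounted at the origin on the work surface. World frame = base frame: x ahead of the robot, y to its left, z up, the work surface at z = 0. Lengths are in m, angles in rad, forces in N, time in s.
With the tool pointing down it reaches from about 0.425 to 0.875 m from the base axis. Payload 4.7 kg.
Tool frame: the origin (TCP) lies at the very end of the fingers, on their centre line; the grasp point (between the pads) lies 19 mm behind it; z points along the fingers, y is the line along which they close (so a half turn about z gives the same grasp; the last joint's range is limited). The gripper opens to 87 mm and grips with 3 to 60 N. Pads are 19 mm wide; open, the fingers measure 117 mm over their backs; the gripper's body (75 mm by 190 mm) begins 51 mm behind the grasp point.
Start: joints at [1.239, 0.321, -0.07, 1.45, 0.023, 1.371, -0.057], TCP at [0.22, -0.612, 0.223] pointing down, gripper open.
Joint ranges: [-2.86, 2.86], [-0.3, 2.09], [-1.38, 1.24], [0.06, 2.45], [-1.56, 4.7], [0.09, 2.05], [-2.69, 2.69]. Speed limits (rad/s): [2.57, 2.57, 3.14, 3.14, 3.14, 3.14, 3.14].

## Interface

Orientations are given as a rotation vector (axis times angle).
In Python, from bench import ctrl, imaging, ticket gives the robot as it stands.
- The arm moves only by the tool jog_arm, never from a script. Its argument "rows" is text: rows parted by semicolons, each of 7 numbers parted by spaces: the shift along the tool's x, y, z in cm, then the turn, a rotation vector about the tool's x, y, z in rad, then the closure, from -1 (fully open) to 1 (shut), so that 0 is half open. A call has 1 to 5 rows; each row shifts and turns the commanded pose from where the row before left it, along the tool's axes as they then stand; what a row does not reach is not made up. A row lasts 1/8 s, in which the tool goes at most 62.5 mm and 10.7 degrees, less where a joint would pass 70% of its speed; a pose out of reach is approached as far as the arm can. A call with a gripper value outside its range is refused whole. The fingers move at their own pace and stop on an object; "force" is the grip in N (left out, the last holds). Time passes only in rows, so rows that do not move let the fingers close. It gives the time, the measured TCP pose, the force, the opening and the grip force at its end, in the units of the state.
- ctrl.get_state(): the state, without advancing time (a new reading comes with each control period).
- imaging.get_image(name): name is "scene" or "top" or "wrist"; returns a dict with "img" (384x512x3 uint8, blue, green, red), "vertical_fov" (degrees; the focal length in pixels is half the picture's height over the tangent of half this angle, whatever the lens; pixels are square), "cx", "cy" (the principal point, pixels), "origin" and "orientation" of the camera in the world. Camera axes: x right, y down, z forward; pixel columns grow to the right and rows downward; lengths in m; the calibration is good to about 2 mm. A picture is of the moment at which its call begins. There is no depth.
- ticket.close_job(): hands the job in; it is judged then, once.
The state is a dict: "time": time; "joint_positions": joint angles; "qd": joint speeds; "joint_torque": joint torques, N m; "position": TCP position; "tool_rot": TCP orientation; "ft_force": force on the tool from outside, world axes, zero at the start; "torque": the same for the moment, N m; "grip_width": opening from 0.0 (shut) to 1.0 (fully open); "grip_force": force on a finger pad.
Only numpy, scipy, OpenCV 4.12 (cv2) and the standard library are available. Lean on these libraries where they do the work, as an engineer would, in place of code of your own. Each camera call takes 0.05 s, during which the arm holds its last target. There are 200 camera calls.

## Working session

There is one attempt and no reset: what is moved stays moved. The work goes in short steps, Python scripts to look and compute and a tool call to move; the robot and the scene stay as the last step left them, time stands still between calls to the robot, and variables do not carry over. Pictures are saved under pics/ and viewed, at most 12 in all, crops included, and the job is handed in when it is done.

Besides the shell and the picture viewer there is one more tool, called after ">>>" as a command line: name --argument value ..., lists and objects as JSON in quotes. jog_arm: Moves the arm, as the interface text tells. Its arguments: {"type":"object","properties":{"rows":{"type":"string"},"force":{"type":"number"}},"required":["rows"]}

```bash
ls; mkdir -p pics; cat > h.py <<'E'
import numpy as np, cv2
from scipy.spatial.transform import Rotation as R
from bench import ctrl, imaging, ticket
def cam(n):
    d=imaging.get_image(n); return d
def rot(o):
    o=np.array(o,float)
    if o.shape==(3,3): return o
    return R.from_rotvec(o).as_matrix() if o.size==3 else R.from_quat(o).as_matrix()
def f(d): return d['img'].shape[0]/2/np.tan(np.radians(d['vertical_fov'])/2)
def ray(d,u,v):
    r=rot(d['orientation'])@np.array([(u-d['cx'])/f(d),(v-d['cy'])/f(d),1]); return np.array(d['origin']),r/np.linalg.norm(r)
def onz(d,u,v,z):
    o,r=ray(d,u,v); return o+r*(z-o[2])/r[2]
def proj(d,p):
    c=rot(d['orientation']).T@(np.array(p)-d['origin']); return c[:2]/c[2]*f(d)+[d['cx'],d['cy']]
E
python3 - <<'E'
from h import *
import pickle
ds={}
for n in ['scene','top']:
    d=cam(n); ds[n]=d; print(n,d['vertical_fov'],d['cx'],d['cy'],d['origin'],d['orientation'])
    cv2.imwrite(f'pics/{n}0.png',d['img'])
pickle.dump(ds,open('ds0.pkl','wb'))
print(ctrl.get_state())
E
```

```text
pics
scene 43.58869941994796 255.42036265647297 186.32075225418603 [0.08270558 0.92422244 1.03488683] [-0.61325057  2.65252619 -1.15927732]
top 47.18782261754766 252.1551628319594 198.71701212402357 [0.39123017 0.02760353 1.66825513] [-2.15975686  2.19901178 -0.04807149]
{'time': 0.1, 'joint_positions': array([ 1.23907826,  0.32173187, -0.07008332,  1.45157825,  0.02259548,
        1.3707864 , -0.05688627]), 'qd': array([ 0.0012445 , -0.0028663 ,  0.00146929, -0.00392129, -0.00029317,
       -0.00139906,  0.0007793 ]), 'joint_torque': array([-1.89978864e-04, -4.92571449e+01, -4.06030426e-01, -3.13398886e+01,
       -6.43422687e-02,  3.95156094e-02,  6.35659649e-05]), 'position': array([ 0.22011266, -0.61106213,  0.22156924]), 'tool_rot': array([-3.09308704e+00, -5.40280786e-01,  6.02612145e-04]), 'ft_force': array([0.31074415, 0.41306107, 0.45904032]), 'torque': array([-0.00812941,  0.03713975, -0.01065201]), 'grip_force': 0.0, 'grip_width': 0.9987555924824987}
```

View pics/scene0.png

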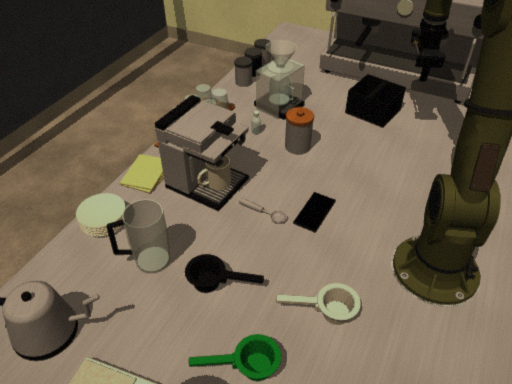

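View pics/top0.png

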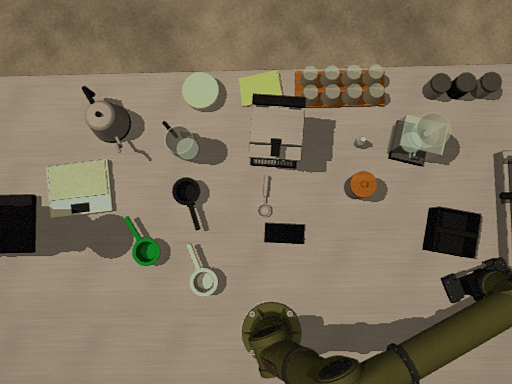

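Candidates for the basket: black pan (top 187,191; scene 208,272), green look-alike (top 146,250; scene 258,357), white look-alike (top 204,281; scene 340,302). By the description I choose the black one. The brewer is at top (277,135), with the drip tray/front towards the robot. I check with one close crop and a mask.

```bash
python3 - <<'E'
from h import *
import pickle
ds=pickle.load(open('ds0.pkl','rb'))
t=ds['top'];im=t['img']
a=cv2.resize(im[160:240,160:240],None,fx=5,fy=5,interpolation=cv2.INTER_CUBIC)
b=cv2.resize(im[90:175,240:315],None,fx=5,fy=5,interpolation=cv2.INTER_CUBIC)
s=ds['scene']['img']; c=cv2.resize(s[90:210,145:255],None,fx=5,fy=5,interpolation=cv2.INTER_CUBIC)
can=np.zeros((425,780,3),np.uint8); can[:400,:400]=a; can[:,402:777]=b
cv2.imwrite('pics/c1.png',can); cv2.imwrite('pics/c2.png',c)
roi=im[165:240,165:215]
m=(cv2.cvtColor(roi,cv2.COLOR_BGR2GRAY)<45).astype(np.uint8)
n,l,st,ce=cv2.connectedComponentsWithStats(m)
k=1+np.argmax(st[1:,4]); m=(l==k).astype(np.uint8); print(st[k]+[165,165,0,0,0])
dt=cv2.erode(m,np.ones((9,9)));
m2=cv2.dilate(cv2.morphologyEx(m,cv2.MORPH_OPEN,cv2.getStructuringElement(2,(13,13))),np.ones((3,3)))
(cx,cy),r=cv2.minEnclosingCircle(np.argwhere(cv2.morphologyEx(m,cv2.MORPH_OPEN,cv2.getStructuringElement(2,(13,13))))[:,::-1].astype(np.int32))
print('circ',cx+165,cy+165,r)
P=onz(t,cx+165.,cy+165.,.053); E=onz(t,cx+165.+r,cy+165.,.053); print(P,np.linalg.norm(P-E)*1000)
hp=np.argwhere((m==1)&(m2==0))[:,::-1]+165
hp=hp[hp[:,1]>208]
print(hp.mean(0),len(hp),hp[:,1].max())
H=np.array([onz(t,u,v,.052) for u,v in hp]); print(H.mean(0),H.min(0),H.max(0))
d=H.mean(0)-P; print(np.degrees(np.arctan2(d[1],d[0])), 'far',np.linalg.norm((H-P)[:,:2],axis=1).max())
print('f',f(t),f(ds['scene']))
E
```

```text
[173 178  27  52 691]
circ 185.77777862548828 191.38888931274414 13.791422843933105
[0.52637246 0.30345969 0.053     ] 51.13276831883634
[194.48235294 218.83529412] 85 229
[0.42444008 0.2722559  0.052     ] [0.38683737 0.25585542 0.052     ] [0.46097248 0.2885381  0.052     ]
-162.97947145002755 far 0.14626186864347612
f 439.5979662585191 480.1715699998466
```

View pics/c1.png

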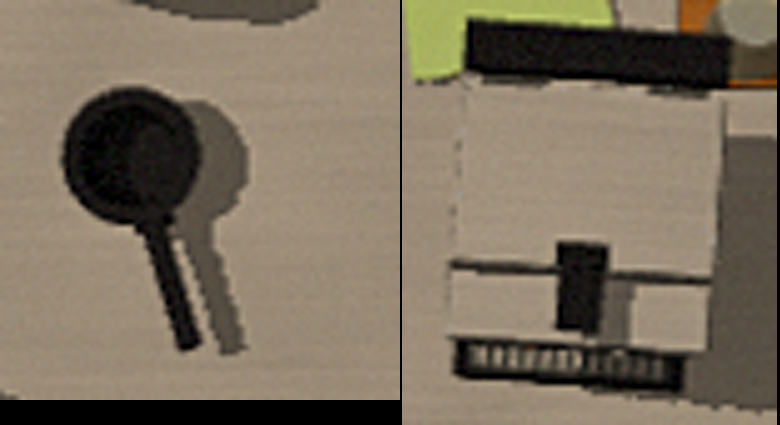

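View pics/c2.png

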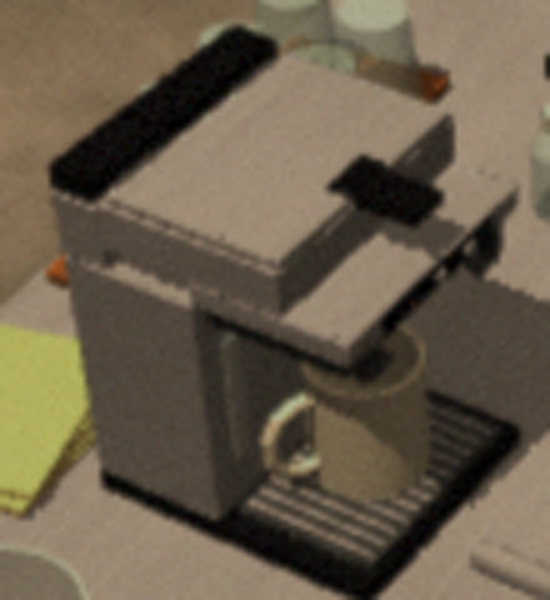

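The crop confirms the black basket: ring radius 51 mm measured against 52, and handle tip at about 146 mm against 150. In the brewer crop, the deck front edge runs (249.4,157.4)–(300.8,160) in full pixels and the tab is around x 271–281, y 138–156. Next I locate the brewer.

```bash
cat >> h.py <<'E'
def tool(): 
    s=ctrl.get_state(); return s,np.array(s['position']),R.from_rotvec(s['tool_rot'])
def go(p,Rt):
    s,p0,R0=tool()
    print('t',round(s['time'],2),'shift cm',np.round(R0.inv().apply(np.array(p)-p0)*100,2),'turn',np.round((R0.inv()*Rt).as_rotvec(),3))
def down(yaw,pitch=0):
    # tool z pointing down, tool x at heading yaw; pitch tilts the tool z forward (toward +heading), rad
    h=np.array([np.cos(yaw),np.sin(yaw),0]); z=np.sin(pitch)*h+np.cos(pitch)*np.array([0,0,-1.]); y=np.cross([0,0,-1.],h); x=np.cross(y,z)
    return R.from_matrix(np.c_[x,y,z])
E
python3 - <<'E'
from h import *
import pickle
ds=pickle.load(open('ds0.pkl','rb'))
t=ds['top']; q=lambda X,Y:(240+(X-402)/5-.4,90+Y/5-.4)
w=lambda X,Y,z:onz(t,*q(X,Y),z)
L,Rr=w(449,337,.205),w(706,350,.205); print('front',L,Rr,np.linalg.norm(L-Rr))
l1,r1=w(451,266,.2395),w(710,283,.2395); print('lid',l1,r1,np.linalg.norm(l1-r1))
tl,tr=w(556,329,.245),w(598,335,.245); print('tab',tl,tr)
for a,b in((L,Rr),(l1,r1)):
    e=b-a; print('yaw deg', np.degrees(np.arctan2(e[0],-e[1])), )
# scene check: deck front corners
s=ds['scene']; qs=lambda X,Y:(145+X/5-.4,90+Y/5-.4)
print('scene front',onz(s,*qs(350,362),.205-.004),onz(s,*qs(516,185),.205))
print('tab scene',onz(s,*qs(410,222),.245),onz(s,*qs(441,195),.245))
print('tray',onz(s,*qs(365,590),.0),onz(s,*qs(517,430),.02))
_,p,r=tool(); print(r.as_matrix().round(2), ctrl.get_state()['time'])
E
```

```text
front [0.62540856 0.06372171 0.205     ] [ 0.61309108 -0.10821948  0.205     ] 0.17238182654166243
lid [0.66687053 0.06076105 0.2395    ] [ 0.65201662 -0.10870691  0.2395    ] 0.1701176977020278
tab [ 0.6228305  -0.00718372  0.245     ] [ 0.61832005 -0.0344717   0.245     ]
yaw deg -4.097542517351958
yaw deg -5.009187921142075
scene front [0.62231272 0.07624104 0.201     ] [ 0.61233448 -0.10373493  0.205     ]
tab scene [0.62360738 0.00218194 0.245     ] [ 0.62011057 -0.02744467  0.245     ]
tray [0.63748909 0.05533853 0.        ] [ 0.61010467 -0.09559991  0.02      ]
[[ 0.94  0.34 -0.  ]
 [ 0.34 -0.94  0.  ]
 [-0.   -0.   -1.  ]] 0.1
```

Front-middle of the head is at about (0.618,-0.019), yaw about -4.5°, and both views agree within 1 cm (widths 172 and 180 against 176). Moving now, by an arc round the base.

>>> jog_arm --rows "5.5 -2.3 -0.5 0 0 0 -1;5.5 -2.3 -0.5 0 0 0 -1;5.5 -2.3 -0.5 0 0 0 -1;5.5 -2.3 -0.5 0 0 0 -1;5.5 -2.3 -0.5 0 0 0 -1" --force 60

```text
time: 0.72
position: [0.441, -0.4086, 0.2474]
tool_rot: [-3.095, -0.54, 0.001]
ft_force: [0.9, -0.9, -0.1]
grip_width: 0.998
grip_force: 0.0
```

>>> jog_arm --rows "3.1 -5 0 0 0 0 -1;3.1 -5 0 0 0 0 -1;3.1 -5 0 0 0 0 -1;3.1 -5 0 0 0 0 -1;3.1 -5 0 0 0 0 -1"

```text
time: 1.35
position: [0.501, -0.1205, 0.2473]
tool_rot: [3.095, 0.54, -0.0]
ft_force: [1.2, -0.1, 0.3]
grip_width: 1.0
grip_force: 0.0
```

>>> jog_arm --rows "1.4 -5.7 0 0 0 0 -1;1.4 -5.7 0 0 0 0 -1;1.4 -5.7 0 0 0 0 -1;1.4 -5.7 0 0 0 0 -1;0 0 0 0 0 0 -1"

```text
time: 1.98
position: [0.475, 0.1169, 0.2477]
tool_rot: [-3.091, -0.556, -0.0]
ft_force: [-0.1, -0.3, -0.4]
grip_width: 1.001
grip_force: 0.0
```

```bash
python3 - <<'E'
from h import *
go([.419,.271,.13],down(np.radians(17)))
E
```

```text
t 1.98 shift cm [  0.11 -16.39  11.79] turn [-0.001 -0.     0.059]
```

>>> jog_arm --rows "0 -5.4 2 0 0 0.03 -1;0 -5.4 3 0 0 0.03 -1;0 -5.5 2.5 0 0 0 -1;0 0 0 0 0 0 -1"

```text
time: 2.48
position: [0.4226, 0.2689, 0.1706]
tool_rot: [-3.107, -0.459, 0.007]
ft_force: [-0.2, -0.5, -0.2]
grip_width: 0.996
grip_force: 0.0
```

```bash
python3 - <<'E'
from h import *
d=cam('wrist'); im=d['img']; print(f(d),d['origin'],rot(d['orientation']).round(2).tolist()); print(tool()[1])
for p in ([.419,.271,.052],[.526,.3035,.053]): print(proj(d,p))
cv2.imwrite('pics/w1.png',im)
E
```

```text
277.76196974043546 [0.48932082 0.28881613 0.33080542] [[0.29, -0.93, -0.24], [-0.96, -0.28, -0.07], [-0.0, 0.25, -0.97]]
[0.4246721  0.26643682 0.17143118]
[253.99105799 189.92362809]
[253.52826942  74.09331531]
```

View pics/w1.png

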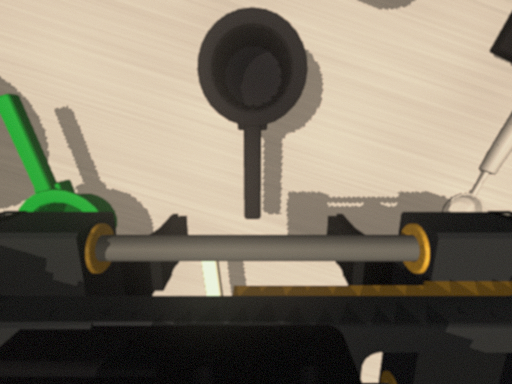

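The wrist view shows the black basket, cup centre (253,67), with its straight handle along column 252 to the tip at (253,217); the green and white look-alikes are clear of the fingers.

```bash
python3 - <<'E'
from h import *
d=cam('wrist')
c=onz(d,252.5,66.5,.053); tip=onz(d,253,217,.052); e=c-tip; n=np.linalg.norm(e); yaw=np.arctan2(e[1],e[0])
print(c,tip,n,np.degrees(yaw))
g=c-.112*e/n; g[2]=.026; print(g); go(g,down(yaw))
E
```

```text
[0.53467695 0.30333204 0.053     ] [0.39224284 0.26094261 0.052     ] 0.14861136445879727 16.573390344230713
[0.4273324  0.27138552 0.026     ]
t 2.58 shift cm [ 0.32 -0.59 14.6 ] turn [ 0.001  0.001 -0.003]
```

>>> jog_arm --rows "0.3 -0.5 5 0 0 0 -1;0 0 5 0 0 0 -1;0 0 4.5 0 0 0 -1;0 0 0 0 0 0 -1;0 0 0 0 0 0 1"

```text
time: 3.2
position: [0.4293, 0.2713, 0.0292]
tool_rot: [-3.11, -0.444, -0.004]
ft_force: [0.2, 1.0, 0.6]
grip_width: 0.95
grip_force: 0.0
```

>>> jog_arm --rows "0 0 0 0 0 0 1;0 0 0 0 0 0 1;0 0 0 0 0 0 1;0 0 0 0 0 0 1;0 0 0 0 0 0 1" --force 60

```text
time: 3.82
position: [0.4274, 0.2716, 0.0275]
tool_rot: [3.109, 0.448, -0.0]
ft_force: [0.6, 0.4, -0.4]
grip_width: 0.402
grip_force: 0.0
```

>>> jog_arm --rows "0 0 0 0 0 0 1;0 0 0 0 0 0 1;0 0 0 0 0 0 1;0 0 0 0 0 0 1;0 0 0 0 0 0 1"

```text
time: 4.45
position: [0.4273, 0.2716, 0.0274]
tool_rot: [3.109, 0.447, -0.0]
ft_force: [-0.4, 0.2, 0.2]
grip_width: 0.197
grip_force: 59.6
```

>>> jog_arm --rows "0 0 -1 0 0 0 1;0 0 -2 0 0 0 1;0 0 -3 0 0 0 1;0 0 -4 0 0 0 1;0 0 -2.5 0 0 0 1"

```text
time: 5.08
position: [0.4281, 0.2725, 0.1559]
tool_rot: [-3.109, -0.448, -0.006]
ft_force: [0.8, 0.8, -1.8]
grip_width: 0.202
grip_force: 59.6
```

```bash
python3 - <<'E'
from h import *
b=R.from_euler('z',-4.5,degrees=True); M=np.array([.618,-.019,0])
g=M+b.apply([-.053-.14,0,0]); g[2]=.152
print(g); go(g,down(np.radians(-4.5)))
E
```

```text
[ 0.42559495 -0.00385739  0.152     ]
t 5.08 shift cm [-8.05 26.44  0.36] turn [-0.001 -0.004  0.365]
```

>>> jog_arm --rows "0 0 0 0 0 0.12 1;0 0 0 0 0 0.12 1;0 0 0 0 0 0.12 1;0 5 0 0 0 0 1;0 5 0 0 0 0 1"

```text
time: 5.7
position: [0.4198, 0.1717, 0.1538]
tool_rot: [-3.139, 0.112, -0.002]
ft_force: [-0.1, -1.4, -1.6]
grip_width: 0.199
grip_force: 59.6
```

>>> jog_arm --rows "0.3 5 0 0 0 0 1;0.3 5 0 0 0 0 1;0.3 5 0 0 0 0 1;0.3 2 0 0 0 0 1;0 0 0 0 0 0 1"

```text
time: 6.32
position: [0.4197, 0.0004, 0.1537]
tool_rot: [3.139, -0.121, 0.003]
ft_force: [-0.5, 0.4, -0.7]
grip_width: 0.198
grip_force: 59.6
```

```bash
python3 - <<'E'
from h import *
s,p,r=tool(); print(s['time'],p,r.as_matrix().round(3).tolist(),s['grip_width'])
d=cam('wrist'); cv2.imwrite('pics/w2.png',d['img'])
t=cam('scene'); im=t['img']; cv2.imwrite('pics/s2.png',cv2.resize(im[80:260,140:340],None,fx=4,fy=4)[:600])
import pickle; pickle.dump((d,t,cam('top')),open('d2.pkl','wb'))
E
```

```text
6.325 [4.19663018e-01 3.87552892e-04 1.53721750e-01] [[0.997, -0.077, 0.002], [-0.077, -0.997, -0.0], [0.002, 0.0, -1.0]] 0.19836769531184914
```

View pics/w2.png

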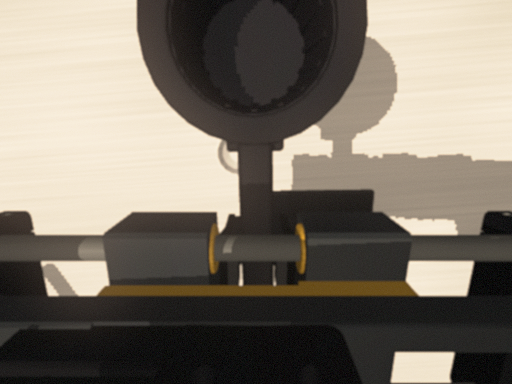

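View pics/s2.png

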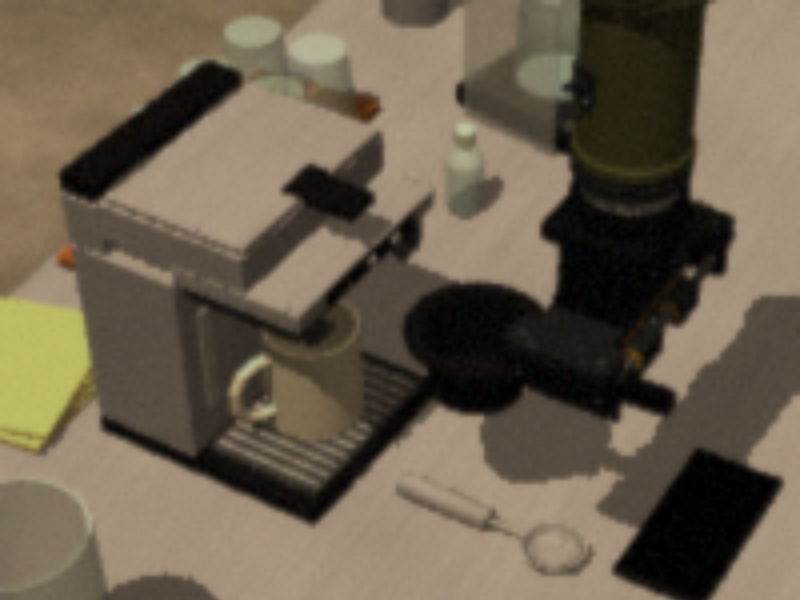

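The wrist view shows the basket in the grip with its handle at (256,165) and the ring spanning columns 137–367. The scene view shows it level in front of the drip tray. Top and scene disagree by ~8 mm on the brewer's y, so I take a wrist look from above and left to settle that.

>>> jog_arm --rows "0 -2 -5 0 0 0 1;1 -5 -3.5 0 0 0 1;1 -5 -3.5 0 0 0 1;1 -5 -3.5 0 0 0 1;1 -4 -4 0 0 0 1"

```text
time: 7.1
position: [0.4736, 0.212, 0.3491]
tool_rot: [-3.139, 0.11, -0.0]
ft_force: [1.2, 0.7, -2.1]
grip_width: 0.2
grip_force: 59.6
```

>>> jog_arm --rows "2 0 -4 0 0 0 1;0 0 -2 0 0 0 1;0 0 0 0 0 0 1;0 0 0 0 0 0 1"

```text
time: 7.6
position: [0.4939, 0.2072, 0.4066]
tool_rot: [3.139, -0.114, -0.002]
ft_force: [0.2, 0.3, -1.5]
grip_width: 0.196
grip_force: 59.6
```

```bash
python3 - <<'E'
from h import *
import pickle
s,p,r=tool(); print(s['time'],p)
d=cam('wrist'); pickle.dump(d,open('d3.pkl','wb')); cv2.imwrite('pics/w3.png',cv2.resize(d['img'][:210,240:],None,fx=2.8,fy=2.8,interpolation=cv2.INTER_CUBIC))
E
```

```text
7.6 [0.49386464 0.20718204 0.40659137]
```

View pics/w3.png

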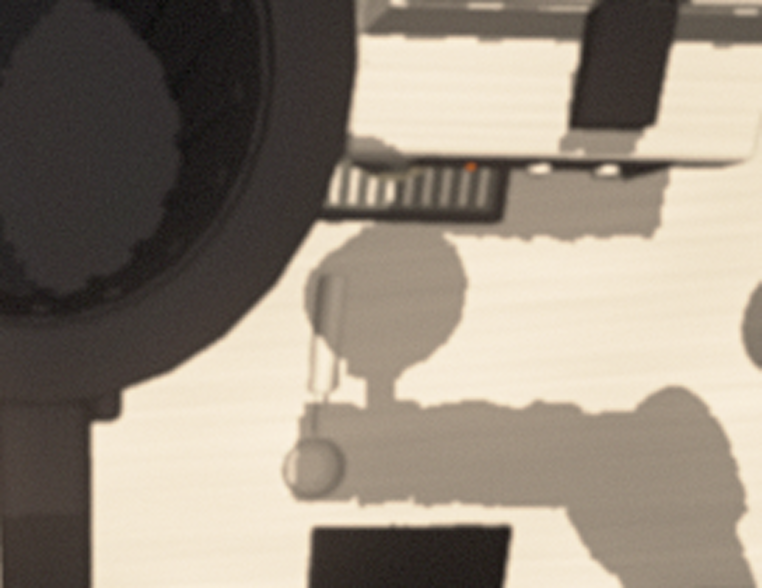

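The view shows the tab tip corners at crop (570,127) and (656,127), and the deck front edge from (430,159) to (745,163) with its right corner near (754,158).

```bash
python3 - <<'E'
from h import *
import pickle
d=pickle.load(open('d3.pkl','rb')); q=lambda X,Y:(240+(X+.5)/2.8-.5,(Y+.5)/2.8-.5)
w=lambda X,Y,z:onz(d,*q(X,Y),z)
a,b=w(570,127,.245),w(656,127,.245); print('tab',a,b,(a+b)/2,np.linalg.norm(a-b))
e1,e2=w(430,159,.205),w(745,163,.205); e=e2-e1; print('front',e1,e2,np.degrees(np.arctan2(e[0],-e[1])),'corner',w(756,158,.205))
l1,l2=w(370,36,.205),w(755,43,.205); e=l2-l1;print('deck back',l1,l2,np.degrees(np.arctan2(e[0],-e[1])))
# basket in grip, from d2 wrist
D,t,tp=pickle.load(open('d2.pkl','rb'))
zr=.1807
L,Rr=onz(D,137,25,zr),onz(D,367,25,zr); print('ring',L,Rr,np.linalg.norm(L-Rr),(L+Rr)/2)
g=cv2.cvtColor(D['img'],cv2.COLOR_BGR2GRAY)
for v in (10,25,40,60,80): 
    row=g[v].astype(int); c=np.where(row<100)[0]; c=c[(c>120)&(c<385)]; print(v,c.min(),c[c<(375)].max())
E
```

```text
tab [0.62368271 0.0007874  0.245     ] [ 0.62135056 -0.03159358  0.245     ] [ 0.62251663 -0.01540309  0.245     ] 0.03246485883255689
front [0.62296662 0.03430301 0.205     ] [ 0.61167114 -0.10051989  0.205     ] -4.789063953271374 corner [ 0.61332773 -0.1049241   0.205     ]
deck back [0.67171317 0.06135538 0.205     ] [ 0.65769389 -0.09777255  0.205     ] -5.034797879143337
ring [0.531426   0.04414328 0.1807    ] [ 0.52383933 -0.05475026  0.1807    ] 0.09918411655750776 [ 0.52763267 -0.00530349  0.1807    ]
10 138 365
25 138 366
40 140 364
60 145 359
80 154 352
```

```bash
python3 - <<'E'
from h import *
import pickle
D,t,tp=pickle.load(open('d2.pkl','rb'))
b=R.from_euler('z',-4.8,degrees=True); M=np.array([.619,-.0165,0])
for y in(.088,-.088): print('deck corner pred',proj(t,M+b.apply([0,y,.205])))
print('obs L(214.2,163) R(248.2,127.5)')
G=np.array([.4197,.0004,.1727]); h=R.from_euler('z',-4.4,degrees=True); a=np.linspace(0,2*np.pi,73)
for tilt in (0,2.5,5):
    T=h*R.from_euler('y',tilt,degrees=True)
    pt=lambda r,z:np.array([proj(t,G+T.apply([.112+r*np.cos(x),r*np.sin(x),z-.045])) for x in a])
    P=pt(.052,.053);Q=pt(.052,.048);F=pt(.034,0)
    print(tilt,'left',np.r_[P,Q][:,0].min(),'top',P[:,1].min(),'bot foot',F[:,1].max(),'tip',proj(t,G+T.apply([-.038,0,-.007])))
g=cv2.cvtColor(t['img'],cv2.COLOR_BGR2GRAY); m=(g<40).astype(np.uint8)
sub=m[140:195,235:276]; ys,xs=np.where(sub); print('obs left',235+xs.min(),)
for v in range(148,186,2): c=np.where(m[v,230:285])[0]; print(v,(230+c.min(),230+c.max()) if len(c) else None,end=' ')
for u in (250,255,260,265): c=np.where(m[140:195,u])[0]; print('col',u,140+c.min(),140+c.max())
E
```

```text
deck corner pred [214.13441794 159.37106401]
deck corner pred [248.08180438 126.57901493]
obs L(214.2,163) R(248.2,127.5)
0 left 239.77959499592492 top 147.73254611941178 bot foot 181.54852450875381 tip [306.50651412 181.52885971]
2.5 left 239.77738471042974 top 149.3605915127441 bot foot 182.87467460619692 tip [306.640269   181.10473689]
5 left 239.86570348835147 top 150.96062234303062 bot foot 184.2194105681649 tip [306.75012052 180.66782271]
obs left 235
148 (np.int64(230), np.int64(284)) 150 (np.int64(280), np.int64(284)) 152 (np.int64(249), np.int64(284)) 154 (np.int64(246), np.int64(284)) 156 (np.int64(244), np.int64(284)) 158 (np.int64(242), np.int64(284)) 160 (np.int64(241), np.int64(284)) 162 (np.int64(241), np.int64(284)) 164 (np.int64(241), np.int64(284)) 166 (np.int64(242), np.int64(284)) 168 (np.int64(230), np.int64(284)) 170 (np.int64(231), np.int64(284)) 172 (np.int64(236), np.int64(284)) 174 (np.int64(235), np.int64(284)) 176 (np.int64(233), np.int64(284)) 178 (np.int64(237), np.int64(284)) 180 (np.int64(234), np.int64(284)) 182 (np.int64(232), np.int64(265)) 184 (np.int64(235), np.int64(242)) col 250 152 180
col 255 151 182
col 260 151 182
col 265 152 182
```

Brewer: front-middle (0.619,-0.0165), yaw -4.8°. The pictures hint at a sag of about 2° of the basket in the grip. I measure it by lowering it onto a free bit of counter, because level contact should come at TCP z 0.027.

>>> jog_arm --rows "-1 1 6 0 0 0 1;-1 1 6 0 0 0 1;-1 1 6 0 0 0 1;-1 1 6 0 0 0 1;-1 1 6 0 0 0 1"

```text
time: 8.28
position: [0.4397, 0.1592, 0.1051]
tool_rot: [3.138, -0.117, 0.0]
ft_force: [-0.0, -0.5, -1.9]
grip_width: 0.199
grip_force: 59.6
```

>>> jog_arm --rows "0 0 3 0 0 0 1;0 0 2.5 0 0 0 1;0 0 1 0 0 0 1;0 0 0 0 0 0 1;0 0 0 0 0 0 1"

```text
time: 8.9
position: [0.4419, 0.1605, 0.0434]
tool_rot: [-3.139, 0.116, -0.003]
ft_force: [0.3, 0.3, -0.9]
grip_width: 0.199
grip_force: 59.6
```

>>> jog_arm --rows "0 0 0.2 0 0 0 1;0 0 0.2 0 0 0 1;0 0 0 0 0 0 1"

```text
time: 9.28
position: [0.4411, 0.1602, 0.0385]
tool_rot: [3.139, -0.117, -0.0]
ft_force: [-0.0, -0.0, -1.1]
grip_width: 0.196
grip_force: 59.6
```

>>> jog_arm --rows "0 0 0.2 0 0 0 1;0 0 0.2 0 0 0 1;0 0 0 0 0 0 1"

```text
time: 9.65
position: [0.441, 0.1603, 0.0343]
tool_rot: [3.139, -0.116, -0.001]
ft_force: [0.6, -0.5, -1.2]
grip_width: 0.2
grip_force: 59.6
```

>>> jog_arm --rows "0 0 0.2 0 0 0 1;0 0 0 0 0 0 1"

```text
time: 9.9
position: [0.4411, 0.1602, 0.0323]
tool_rot: [3.139, -0.117, -0.001]
ft_force: [-0.2, -0.1, -1.0]
grip_width: 0.198
grip_force: 59.6
```

>>> jog_arm --rows "0 0 0.2 0 0 0 1;0 0 0 0 0 0 1"

```text
time: 10.15
position: [0.441, 0.1602, 0.0304]
tool_rot: [3.139, -0.116, -0.001]
ft_force: [-0.0, -0.6, -1.2]
grip_width: 0.203
grip_force: 59.6
```

>>> jog_arm --rows "0 0 0.2 0 0 0 1;0 0 0 0 0 0 1"

```text
time: 10.4
position: [0.4411, 0.1603, 0.0284]
tool_rot: [3.139, -0.116, -0.0]
ft_force: [0.0, -0.6, -1.5]
grip_width: 0.199
grip_force: 59.6
```

No contact down to 0.0284, so the basket sits level in the grip with its underside at TCP z − 0.027. I raise it again and check its yaw in the grip from the picture already taken.

>>> jog_arm --rows "0 0 -2 0 0 0 1;0 0 -3.5 0 0 0 1;0 0 -4 0 0 0 1;0 0 -3.05 0 0 0 1;0 0 0 0 0 0 1"

```text
time: 11.02
position: [0.443, 0.1608, 0.1562]
tool_rot: [-3.139, 0.117, -0.008]
ft_force: [0.5, 0.4, -1.3]
grip_width: 0.198
grip_force: 59.6
```

```bash
python3 - <<'E'
from h import *
import pickle
D,t,tp=pickle.load(open('d2.pkl','rb'))
g=cv2.cvtColor(D['img'],cv2.COLOR_BGR2GRAY); T=down(np.radians(-4.4)); G=np.array([.4197,.0004,0])
P=[]
for v in (155,160,165,170,175,180):
    row=cv2.GaussianBlur(g,(3,3),0)[v].astype(int); c=[u for u in range(225,290) if row[u]<90]; P.append((np.mean([c[0],c[-1]]),v,c[-1]-c[0]))
print(P)
for u,v,_ in P: q=onz(D,u,v,.178)-G; print(np.round(T.inv().apply(q)[:2]*1000,1))
for v in (10,25,40): 
    row=g[v].astype(int); c=np.where(row<100)[0]; c=c[(c>120)&(c<372)]
    print('ring',np.round(T.inv().apply(onz(D,(c.min()+c.max())/2,v,.179)-G)[:2]*1000,1))
b=R.from_euler('z',-4.8,degrees=True); M=np.array([.619,-.0165,0])
for x in (-.053-.118,-.053-.09,-.053,):
    p=M+b.apply([x,0,0]); p[2]=.1535; print(p); go(p,down(np.radians(-4.8)))
E
```

```text
[(np.float64(255.0), 155, 32), (np.float64(255.0), 160, 32), (np.float64(255.0), 165, 32), (np.float64(255.0), 170, 32), (np.float64(255.5), 175, 31), (np.float64(255.5), 180, 31)]
[51.7 -1.4]
[49.2 -1.4]
[46.7 -1.4]
[44.2 -1.4]
[41.7 -1.2]
[39.1 -1.2]
ring [114.4  -2.8]
ring [108.6  -2.6]
ring [102.6  -2.7]
[ 0.44859972 -0.00219109  0.1535    ]
t 11.03 shift cm [ 1.77 16.22  0.27] turn [-0.001 -0.005  0.009]
[ 0.47650152 -0.00453407  0.1535    ]
t 11.03 shift cm [ 4.57 16.24  0.29] turn [-0.001 -0.005  0.009]
[ 0.56618588 -0.01206507  0.1535    ]
t 11.03 shift cm [13.57 16.33  0.33] turn [-0.001 -0.005  0.009]
```

>>> jog_arm --rows "0 5 0 0 0 0.03 1;0 5 0.3 0 0 0 1;0 4.5 0 0 0 0 1;0 1.5 0 0 0 0 1;0 0 0 0 0 0 1"

```text
time: 11.65
position: [0.4254, 0.0008, 0.15]
tool_rot: [-3.137, 0.166, 0.003]
ft_force: [0.2, 0.2, -1.4]
grip_width: 0.198
grip_force: 59.6
```

```bash
python3 - <<'E'
from h import *
import pickle
s,p0,_=tool();print(p0,s['tool_rot'])
b=R.from_euler('z',-4.8,degrees=True); M=np.array([.619,-.0165,0])
for x in (-.053-.118,-.053-.09,-.053,):
    p=M+b.apply([x,0,0]); p[2]=.1535; go(p,down(np.radians(-6)))
d=cam('wrist'); pickle.dump(d,open('d4.pkl','wb')); 
t=cam('scene'); im=t['img']; a=cv2.resize(im[90:200,150:290],None,fx=5,fy=5,interpolation=cv2.INTER_CUBIC); cv2.imwrite('pics/s4.png',a)
E
```

```text
[0.42544126 0.00076621 0.15003438] [-3.13671496e+00  1.66194782e-01  2.59688645e-03]
t 11.65 shift cm [ 2.33  0.05 -0.35] turn [-0.     0.002 -0.001]
t 11.65 shift cm [ 5.13 -0.01 -0.36] turn [-0.     0.002 -0.001]
t 11.65 shift cm [14.13 -0.21 -0.37] turn [-0.     0.002 -0.001]
```

View pics/s4.png

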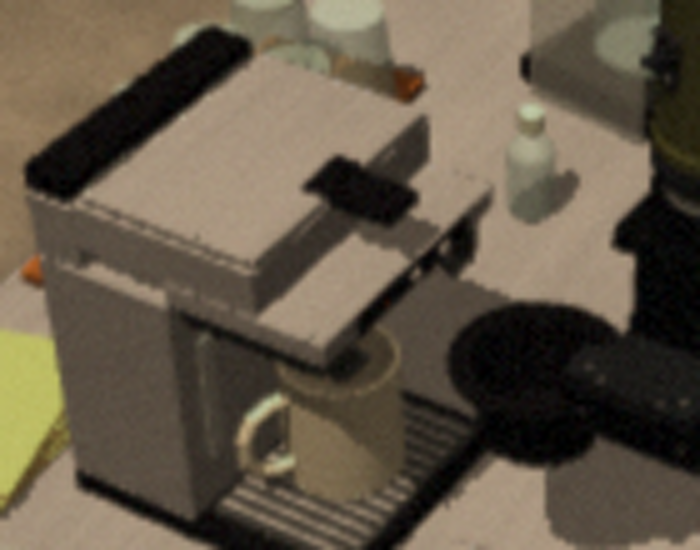

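The scene shows the basket level, with its ring around crop (535,350), in front of the head and above the mug rim. I enter the rails in small steps, watching the force.

>>> jog_arm --rows "0 0.05 -0.35 0 0 0 1;1.3 0 0 0 0 0 1;1.2 0 0 0 0 0 1;0.7 -0.02 0 0 0 0 1;0.7 -0.02 0 0 0 0 1"

```text
time: 12.38
position: [0.4653, -0.0031, 0.1543]
tool_rot: [-3.137, 0.164, 0.001]
ft_force: [0.1, 0.7, -0.8]
grip_width: 0.198
grip_force: 59.6
```

>>> jog_arm --rows "0.6 -0.01 0 0 0 0 1;0.6 -0.01 0 0 0 0 1;0 0 0 0 0 0 1"

```text
time: 12.75
position: [0.4771, -0.0042, 0.1545]
tool_rot: [-3.137, 0.163, 0.0]
ft_force: [-0.4, 0.1, -1.1]
grip_width: 0.2
grip_force: 59.6
```

>>> jog_arm --rows "0.8 -0.02 0.08 0 0 0 1;0.8 -0.02 0 0 0 0 1;0.8 -0.02 0 0 0 0 1;0.8 -0.02 0 0 0 0 1;0 0 0 0 0 0 1"

```text
time: 13.38
position: [0.5092, -0.0067, 0.1536]
tool_rot: [-3.137, 0.164, 0.0]
ft_force: [-0.7, -0.8, -1.5]
grip_width: 0.198
grip_force: 59.6
```

>>> jog_arm --rows "0.6 -0.01 0 0 0 0 1;0.6 -0.01 0 0 0 0 1;0 0 0 0 0 0 1"

```text
time: 13.75
position: [0.5211, -0.0078, 0.1537]
tool_rot: [-3.137, 0.164, -0.0]
ft_force: [0.1, 0.2, -0.8]
grip_width: 0.201
grip_force: 59.6
```

>>> jog_arm --rows "0.6 -0.01 0 0 0 0 1;0.6 -0.01 0 0 0 0 1;0 0 0 0 0 0 1"

```text
time: 14.12
position: [0.5332, -0.0088, 0.1537]
tool_rot: [-3.137, 0.164, -0.001]
ft_force: [0.1, 0.3, -1.7]
grip_width: 0.199
grip_force: 59.6
```

>>> jog_arm --rows "0.8 -0.02 0 0 0 0 1;0.8 -0.02 0.05 0 0 0 1;0.7 -0.02 0.05 0 0 0 1;0 0 0 0 0 0 1"

```text
time: 14.62
position: [0.5562, -0.0107, 0.1526]
tool_rot: [-3.137, 0.164, -0.001]
ft_force: [0.3, -1.5, -0.3]
grip_width: 0.198
grip_force: 59.6
```

>>> jog_arm --rows "0.3 -0.01 0 0 0 0 1;0.3 -0.01 0 0 0 0 1;0 0 0 0 0 0 1"

```text
time: 15.0
position: [0.5617, -0.0112, 0.1527]
tool_rot: [3.137, -0.164, 0.0]
ft_force: [-1.0, -2.3, -2.9]
grip_width: 0.198
grip_force: 59.6
```

>>> jog_arm --rows "0.3 0 0 0 0 0 1;0.2 0 0 0 0 0 1;0 0 0 0 0 0 1"

```text
time: 15.38
position: [0.5668, -0.0116, 0.1527]
tool_rot: [-3.137, 0.164, -0.0]
ft_force: [-0.3, -1.8, -1.0]
grip_width: 0.203
grip_force: 59.6
```

>>> jog_arm --rows "0.2 0.02 0 0 0 0 1;0.2 0 0 0 0 0 1;0 0 0 0 0 0 1"

```text
time: 15.75
position: [0.5708, -0.0121, 0.1528]
tool_rot: [-3.137, 0.163, -0.001]
ft_force: [-0.4, -1.7, -1.8]
grip_width: 0.201
grip_force: 59.6
```

>>> jog_arm --rows "0.2 0 0 0 0 0 1;0.2 0 0 0 0 0 1;0 0 0 0 0 0 1"

```text
time: 16.12
position: [0.5709, -0.012, 0.1514]
tool_rot: [3.137, -0.163, -0.013]
ft_force: [-10.3, -0.4, 0.4]
grip_width: 0.199
grip_force: 59.6
```

Stop reached (10 N at x 0.571, within 5 mm of prediction). I lower onto the ledges and release.

>>> jog_arm --rows "0 0 0.1 0 0 0 1;0 0 0 0 0 0 -0.4;0 0 0 0 0 0 -0.4;0 0 0 0 0 0 -0.4;0 0 0 0 0 0 -0.4"

```text
time: 16.75
position: [0.5748, -0.0125, 0.152]
tool_rot: [-3.137, 0.163, -0.001]
ft_force: [-0.9, 0.9, 0.2]
grip_width: 0.569
grip_force: 0.0
```

>>> jog_arm --rows "0 0 0 0 0 0 -0.4;0 0 0 0 0 0 -0.4;-1 0 -2 0 0 0 -0.4;-2 0 -3 0 0 0 -0.4;-3 0 -4 0 0 0 -0.4"

```text
time: 17.38
position: [0.5139, -0.0064, 0.2418]
tool_rot: [-3.137, 0.164, 0.003]
ft_force: [0.6, -0.4, 0.2]
grip_width: 0.702
grip_force: 0.0
```

```bash
python3 - <<'E'
from h import *
import pickle
s,p,_=tool(); print(s['time'],p,s['grip_width'])
d=cam('wrist'); pickle.dump(d,open('d5.pkl','wb'))
t=cam('scene'); im=t['img']; a=cv2.resize(im[90:200,150:260],None,fx=3.6,fy=3.6,interpolation=cv2.INTER_CUBIC)
w=cv2.resize(d['img'],(400,300)); can=np.zeros((400,800,3),np.uint8); can[:396,:396]=a; can[:300,400:]=w; cv2.imwrite('pics/c5.png',can)
E
```

```text
17.375 [ 0.5138803  -0.00638249  0.2417637 ] 0.7023131294004584
```

View pics/c5.png

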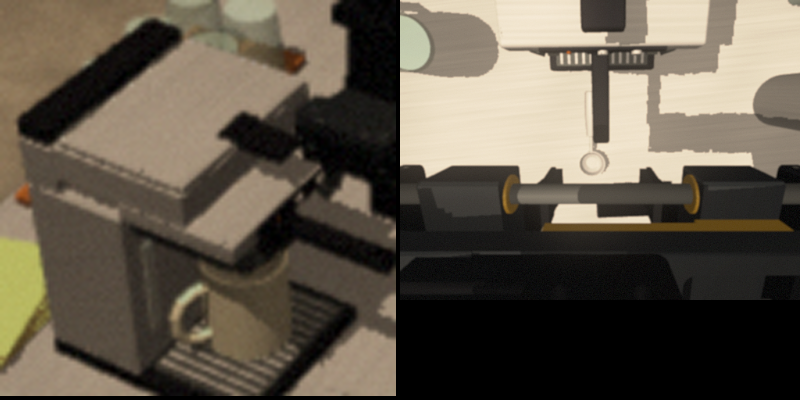

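The basket is in: the wrist view shows the handle from the head down to its tip at (600,142) in the composite, level in the scene view, mug unmoved, and the tab above at (583–625,31). I check the handle overhang (91 mm if home) and the tab.

```bash
python3 - <<'E'
from h import *
import pickle
d=pickle.load(open('d5.pkl','rb')); g=cv2.cvtColor(d['img'],cv2.COLOR_BGR2GRAY).astype(int)
# handle tip: column 256
col=g[:,256]; print('dark rows',[v for v in range(1,230) if (col[v]<110)!=(col[v-1]<110)])
def mid(v,lo,hi):
    c=[u for u in range(lo,hi) if g[v,u]<70]; return (c[0]+c[-1])/2,c[-1]-c[0]+1
for v in (15,25,35): print('tab',v,mid(v,225,300))
for v in (110,150,175): print('handle',v,mid(v,235,280))
tip=onz(d,256,181.5,.176); front=onz(d,256,59.5,.205); print(tip,front,np.linalg.norm((tip-front)[:2]))
u,_=mid(35,225,300); 
tt=onz(d,u,39.5,.245); print('tab tip',tt)
for v in (110,175): print(onz(d,mid(v,235,280)[0],v,.176))
E
```

```text
dark rows [41, 60, 64, 70, 182]
tab 15 (260.0, 55)
tab 25 (260.0, 55)
tab 35 (260.0, 53)
handle 110 (256.0, 19)
handle 150 (258.5, 14)
handle 175 (256.5, 18)
[ 0.5321754  -0.00697514  0.176     ] [ 0.61993386 -0.01629389  0.205     ] 0.08825183465495536
tab tip [ 0.62156563 -0.01865882  0.245     ]
[ 0.58919706 -0.01296817  0.176     ]
[ 0.53762434 -0.00796472  0.176     ]
```

Overhang measures 88 mm against 91, so the basket is home. Tab grip point is about (0.637,-0.018,0.240). I now pitch the tool 45° forward to pinch the tab across its width.

>>> jog_arm --rows "1.6 0 -0.8 0 0 -0.02 -0.4;1.7 0 -0.5 0 0.157 0 -0.4;1.8 0 -0.3 0 0.157 0 -0.4;1.8 0 0 0 0.157 0 -0.4;1.8 0 0.3 0 0.157 0 -0.4"

```text
time: 18.1
position: [0.5999, -0.0139, 0.2723]
tool_rot: [2.957, -0.125, 0.97]
ft_force: [-0.1, 0.4, -0.2]
grip_width: 0.699
grip_force: 0.0
```

>>> jog_arm --rows "0 0 0 0 0.157 0 -0.4;0 0 0 0 0 0 -0.4"

```text
time: 18.35
position: [0.5997, -0.0174, 0.2709]
tool_rot: [2.91, -0.127, 1.053]
ft_force: [-0.4, 0.4, 0.6]
grip_width: 0.7
grip_force: 0.0
```

```bash
cat >> h.py <<'E'
YAW=np.radians(-4.8); BR=R.from_euler('z',-4.8,degrees=True); M=np.array([.619,-.0168,0])
def tabpose(th,back=0,rel=np.pi/4):
    c,s=np.cos(th),np.sin(th); g=M+BR.apply([.165-.147*c+.004*s,0,.236+.147*s+.004*c]); r=down(YAW,rel-th)
    return g+(.019-back)*r.as_matrix()[:,2],r
E
python3 - <<'E'
from h import *
s,p,r=tool(); print(p,s['joint_positions'].round(2),r.as_matrix()[:,2].round(3))
go(*tabpose(0,.08)); go(*tabpose(0))
E
```

```text
[ 0.59967832 -0.01741776  0.27089619] [ 0.37 -0.28 -0.39  2.12 -0.02  0.59 -1.69] [ 0.637 -0.07  -0.768]
t 18.35 shift cm [ 0.33 -0.2  -1.32] turn [0.016 0.091 0.003]
t 18.35 shift cm [ 1.05 -0.33  6.64] turn [0.016 0.091 0.003]
```

>>> jog_arm --rows "0.4 -0.15 1.5 0.016 0 0 -0.4;0.3 -0.15 2 0 0.03 0 -0.4;0.3 0 2 0 0.03 0 -0.4;0 0 1.1 0 0.03 0 -0.4;0 0 0 0 0 0 -0.4"

```text
time: 18.98
position: [0.6516, -0.0223, 0.2275]
tool_rot: [2.869, -0.125, 1.185]
ft_force: [0.4, -0.7, 0.2]
grip_width: 0.7
grip_force: 0.0
```

```bash
python3 - <<'E'
from h import *
s,p,r=tool(); print(p,s['joint_positions'].round(2),r.as_matrix()[:,2].round(3))
go(*tabpose(0))
d=cam('wrist'); s=cam('scene'); a=cv2.resize(s['img'][80:180,150:260],None,fx=3.6,fy=3.6,interpolation=cv2.INTER_CUBIC)
can=np.zeros((370,800,3),np.uint8); can[:360,:396]=a; can[:300,400:]=cv2.resize(d['img'],(400,300)); cv2.imwrite('pics/c6.png',can)
E
```

```text
[ 0.65162051 -0.02229588  0.22749165] [ 0.43 -0.15 -0.46  2.16  0.1   0.34 -1.79] [ 0.703 -0.063 -0.709]
t 18.98 shift cm [-0.17 -0.27 -0.04] turn [ 0.004  0.002 -0.002]
```

View pics/c6.png

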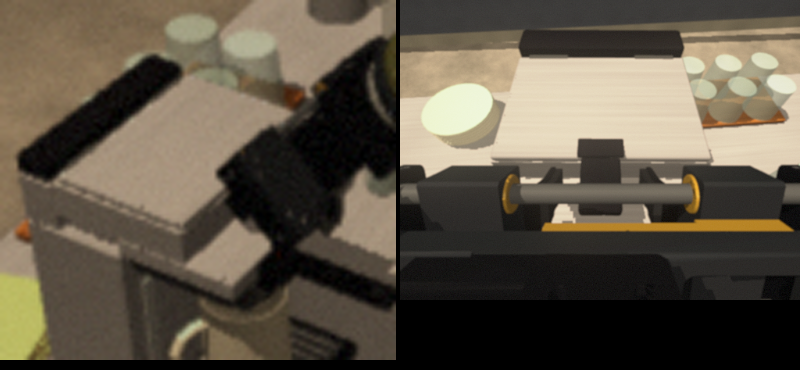

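The wrist view shows the tab (578–624, centre 601 in the composite) centred between the fingers (mid 601.5). I close on it.

>>> jog_arm --rows "0 0 0 0 0 0 1;0 0 0 0 0 0 1;0 0 0 0 0 0 1;0 0 0 0 0 0 1;0 0 0 0 0 0 1" --force 35

```text
time: 19.7
position: [0.6519, -0.0219, 0.2295]
tool_rot: [2.866, -0.124, 1.19]
ft_force: [-2.9, -0.8, 1.8]
grip_width: 0.342
grip_force: 35.0
```

>>> jog_arm --rows "0 0 0 0 0 0 1;0 0 0 0 0 0 1"

```text
time: 19.95
position: [0.6519, -0.0219, 0.2294]
tool_rot: [2.866, -0.124, 1.19]
ft_force: [-4.4, -1.1, 2.3]
grip_width: 0.34
grip_force: 35.0
```

```bash
python3 - <<'E'
from h import *
s,p,r=tool(); print(p,s['grip_width'],s['grip_force'],s['ft_force'])
# rows from actual pose, 5 deg lid steps, using the actual grasp frame rigidly about the hinge
H=M+BR.apply([.165,0,.236]); ax=BR.apply([0,1,0])
n=9
Q=[R.from_rotvec(ax*np.radians(5*k)) for k in range(n+1)]
print((Q[1].apply(p-H)+H-p))
for k in (0,):
    P0,P1=p,Q[1].apply(p-H)+H
    print('per 5deg tool shift cm',r.inv().apply(P1-P0)*100,'turn',(r.inv()*Q[1]*r).as_rotvec())
E
```

```text
[ 0.65186031 -0.02193533  0.22943702] 0.3396350754093693 34.98768449295312 [-4.44270549 -1.12672615  2.26563345]
[-7.01199602e-05  5.88813757e-06  1.15142994e-02]
per 5deg tool shift cm [ 0.81079437  0.00244692 -0.81758603] turn [-9.29328279e-05 -8.72656978e-02 -3.53334718e-04]
```

>>> jog_arm --rows "0.81 0 -0.82 0 -0.0873 0 1;0.81 0 -0.82 0 -0.0873 0 1;0.81 0 -0.82 0 -0.0873 0 1;0 0 0 0 0 0 1"

```text
time: 20.45
position: [0.6546, -0.0222, 0.2638]
tool_rot: [3.009, -0.132, 0.804]
ft_force: [-3.8, -0.7, 0.1]
grip_width: 0.344
grip_force: 35.0
```

>>> jog_arm --rows "0.81 0 -0.82 0 -0.0873 0 1;0.81 0 -0.82 0 -0.0873 0 1;0.81 0 -0.82 0 -0.0873 0 1;0 0 0 0 0 0 1"

```text
time: 20.95
position: [0.6654, -0.0232, 0.2954]
tool_rot: [3.1, -0.135, 0.401]
ft_force: [-7.7, -1.1, 2.8]
grip_width: 0.342
grip_force: 35.0
```

>>> jog_arm --rows "0.81 0 -0.82 0 -0.0873 0 1;0.81 0 -0.82 0 -0.0873 0 1;0.81 0 -0.82 0 -0.0873 0 1;0 0 0 0 0 0 1;0 0 0 0 0 0 1"

```text
time: 21.58
position: [0.6852, -0.025, 0.324]
tool_rot: [3.136, -0.137, -0.001]
ft_force: [-4.0, -0.9, 0.5]
grip_width: 0.342
grip_force: 35.0
```

```bash
python3 - <<'E'
from h import *
s,p,r=tool(); print(s['time'],p,s['grip_width'],s['grip_force'],s['ft_force'],r.as_matrix()[:,2].round(3))
# lid angle from the grasp point about the hinge
g=p-.019*r.as_matrix()[:,2]; H=M+BR.apply([.165,0,.236]); v=BR.inv().apply(g-H); print('v',v,'R',np.hypot(v[0],v[2]),'ang',np.degrees(np.arctan2(v[2],-v[0])))
p0=np.array([.65186,-.0219,.22944]); r0=R.from_rotvec([2.866,-.124,1.19]); g0=p0-.019*r0.as_matrix()[:,2]; v0=BR.inv().apply(g0-H); print('v0',v0,np.degrees(np.arctan2(v0[2],-v0[0])),'turn',np.degrees((r0.inv()*r).magnitude()))
d=cam('wrist'); s=cam('scene'); a=cv2.resize(s['img'][60:170,150:260],None,fx=3.6,fy=3.6,interpolation=cv2.INTER_CUBIC)
can=np.zeros((400,800,3),np.uint8); can[:396,:396]=a; can[:300,400:]=cv2.resize(d['img'],(400,300)); cv2.imwrite('pics/c7.png',can)
E
```

```text
21.575 [ 0.68523386 -0.0250207   0.3239594 ] 0.34240113483138196 35.0056529045105 [-4.0490363  -0.93701774  0.53023649] [-0.001 -0.003 -1.   ]
v [-0.0982984  -0.00259776  0.10695932] R 0.1452682735554054 ang 47.416183602350166
v0 [-0.14528767 -0.00224822  0.00685057] 2.699598330957521 turn 45.14006497698278
```

View pics/c7.png

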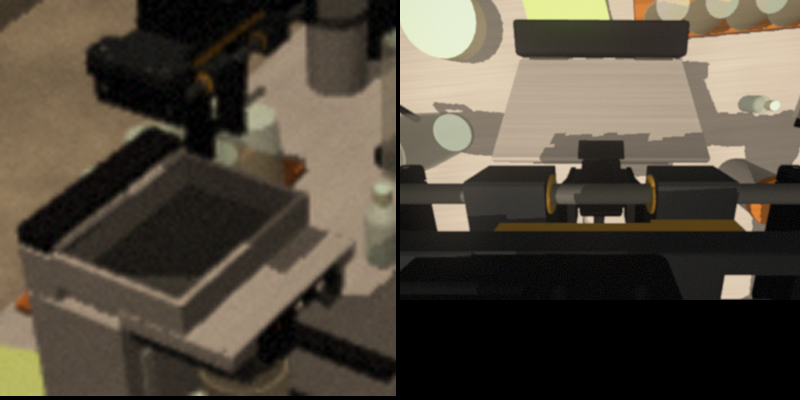

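The lid is up, with the tab still held at (601,180) in the composite. The tool has turned 45.1° and the grip point 44.7° about the hinge, at height 0.343 as described. The basket handle and mug are in place, so I hand in.

```bash
python3 -c "
from h import *
print(ticket.close_job())"
```

```text
the job is handed in; nothing more can be done
None
```

The basket is fully home in the rails with its handle to the front, the lid is held at about 45° by its tab, and the job is handed in at about 22 s; the hand-in returned no verdict.

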